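Register a carving blank in the corner of the carving board

ROBOT

A 6-joint arm with a two-finger parallel gripper is mounted at the origin on the work surface. World frame = base frame: x ahead of the robot, y to its left, z up, the work surface at z = 0. Lengths are in m, angles in rad, forces in N, time in s.
With the tool pointing down it reaches from about 0.4 to 0.825 m from the base axis. Payload 7 kg.
Tool frame: the origin (TCP) lies at the very end of the fingers, on their centre line; the grasp point (between the pads) lies behind it (arm.pinch_z is the y of the grasp point in the tool frame, in m); y points along the fingers, z is the direction in which the jaws open and shut, and the axes are right-handed (so a half turn about y gives the same grasp; the last joint's range is limited). The gripper opens to 85 mm and grips with 20 to 120 N. Pads are 22 mm wide; open, the fingers measure 114 mm over their backs; the gripper's body (76 mm by 85 mm) begins 54 mm behind the grasp point. The pads swing forward as they close: fully open they stand 13 mm farther back than shut.
Start: joints at [-0.948, 0.359, 0.012, 0, -1.224, -0.288], TCP at [0.222, -0.638, 0.231] pointing down, gripper open.
Joint ranges: [-3.07, 3.07], [-1.43, 2.12], [-1.02, 1.25], [-3.03, 1.67], [-3.05, -0], [-3.03, 3.03]. Speed limits (rad/s): [2.39, 2.39, 3.01, 3.14, 3.14, 3.14].

INTERFACE

Orientations are given as a rotation vector (axis times angle).
In Python, from workcell import arm gives the robot as it stands. The module is installed in compiled form; this text tells all that it offers.
- The arm moves only by the tool apply_moves, never from a script. Its arguments are lists of equal length, an entry for each row: "translation": the shift along the tool's x, y, z in units of 30 mm (1.0 is 30 mm), a list of three; "spin": the turn about the tool's y in degrees. In form: {"translation": [[tx, ty, tz], ...], "spin": [spin, ...]}. A call has 1 to 12 rows; each row shifts and turns the commanded pose from where the row before left it, along the tool's axes as they then stand; what a row does not reach is not made up. A row lasts 1/10 s, in which the tool goes at most 50 mm and 8.59 degrees, less where a joint would pass 70% of its speed; a pose out of reach is approached as far as the arm can. A call is refused whole if a number of a shift passes 1 or a number of a turn 8.59, either way. A call with a gripper value outside its range is refused whole. "claw" is the finger opening in mm, from 0 to 85.4, set as the call begins (left out, the last holds). The fingers move at their own pace and stop on an object; "grip_force" is the grip in N (left out, the last holds). Time passes only in rows, so rows that do not move let the fingers close. It gives the time, the measured TCP pose, the force and the opening at its end, in the units of the state.
- arm.get_obs(): the state, without advancing time (a new reading comes with each control period).
- arm.grab_frame(name): name is "scene" or "top" or "wrist"; returns the picture (480x640x3 uint8, blue, green, red); there is no depth.
- arm.get_calibration(name): a dict with "fx", "fy", "cx", "cy" (pixels), "T" (4x4, takes a point from camera to world coordinates). Camera axes: x right, y up, looking along -z (the intrinsics and any distortion apply to the point x, -y, -z); pixel columns grow to the right and rows downward; lengths in m; the calibration is good to about 2 mm. A picture is of the moment at which its call begins: read the wrist's pose just before it. get_calibration takes no time and is no camera call; for the wrist camera it gives the pose at the moment of the call.
- arm.finish_job(): hands the job in, once; it reports no verdict.
Trained networks look in the newest picture that a camera, given by its name, has taken for a name from the list of things; names that differ only in an ending like _2 or _b are one class to them, and where a whole thing is asked for, a point or a joint stands for the part that bears it (a point fixed in the world has none). Each returns a list of dicts, best first, with "p" (0 to 1); they miss things now and then, are a little off and sometimes report something else, mostly with a low value. They report only what shows in the picture. A call takes as long as a camera call. They do not tell look-alikes from the thing itself.
- arm.boxes_of(target, camera): "pixel" ([column, row] in pixels, amid what is visible of it).
- arm.silhouettes(target, camera): "region" (480x640 bool, what is visible of it) and "pixel" ([column, row] in pixels, amid what is visible of it).
The state is a dict: "time": time; "joint_positions": joint angles; "joint_velocities": joint speeds; "tau": joint torques, N m; "tool_pos": TCP position; "eef_rot": TCP orientation; "ft_force": force on the tool from outside, world axes, zero at the start; "ft_torque": the same for the moment, N m; "opening": finger opening in m.
Only numpy, scipy, OpenCV 4.12 (cv2) and the standard library are available. Lean on these libraries where they do the work, as an engineer would, in place of code of your own. Each camera call takes 0.05 s, during which the arm holds its last target.

TASK

Pick up the carving blank (the tall block with one square and one half-round end), set it flat on the carving board well clear of the end stop and bring its side up against the long fence; then slide it along that fence, square end first, until you feel the end stop. Keep it pressed firmly into the corner, flat on the board and touching both fences squarely, and finish while still gripping and pressing it there. Leave the tools, brush and other offcut where they are.

Things in the scene. Friction and masses are not known exactly. Their poses are not given: they have to be found in the camera images.
- blank_center (a point): centre (half-way up) of the carving blank: loose pale wooden block 120 mm long (own x), 56 wide (own y), 60 tall (own z, up), 0.18 to 0.36 kg. Its +x end, 60 mm from here, is square; its -x end is a half-round of 28 mm radius, so the long sides are flat from 60 mm ahead of here to 32 mm behind. Starts on the table right of the board, nearer or farther, turned any way
- blank_end (a point): middle of the blank's square end face, 60 mm along the blank's own x from its centre, half-way up
- blank: the same carving blank as a body; origin at the centre of its underside, axes as for its centre
- board: fixed plywood carving board, 260 mm (own x) by 280 mm (own y), 18 mm thick; origin at the centre of its underside on the table, own z up. Its top is 18 mm above the table. Turned a little differently each time
- corner (a point): the inner corner on the board's top surface where the planes of the two fence faces meet: 100 mm along board +x and 110 mm along board +y from the board's origin, 18 mm up; axes are the board's. A blank fully home has its centre at -28 mm x, -60 mm y, +30 mm z from here, and its square end facing board +y
- long_fence: the long fence, a fixed wooden strip on the board along its far (+x) side, running along board y: 225 mm long, 20 mm wide, 15 mm high above the board's top; origin at the centre of its underside. Its working face looks to board -x and contains the corner point. It stops 15 mm short of the corner so that chips can escape
- end_stop: the short fence (end stop), a fixed wooden strip along the board's left (+y) side, running along board x: 105 mm long, 20 mm wide, 15 mm high above the board's top; origin at the centre of its underside. Its working face looks to board -y and contains the corner point; it too stops 15 mm short of the corner
- offcut: bystander: loose rectangular pale wood offcut 90 x 50 x 40 mm, both ends square; lies at the other of the two places right of the board; origin under its centre
- brush: bystander: small bench brush, 130 mm long, 18 mm high, lying loose on the board's near (-x) edge, about along board y; origin at its underside
- gouge_a: bystander: carving gouge lying beyond the board, wooden handle 130 mm long, 26 mm thick; origin under the handle's middle
- gouge_b: bystander: second such gouge, lying on the right beside the sharpening stone
- gouge_c: bystander: third such gouge, lying on the right, farther out than the second
- mallet: bystander: round carver's mallet standing on its head, 84 mm across, 235 mm tall, on the right beyond the stone; origin under its centre
- stone: bystander: sharpening stone in its wooden base, 190 x 70 x 30 mm, on the right; origin under its centre
- square: bystander: try square lying beyond the board, wooden stock 100 mm, steel blade 140 mm; origin under the stock's middle
Not all that is in view belongs to the job. What is shaped like the blank but red is not meant.

How it is judged:
By the outcome, as a careful person would: the job done as asked, in the order asked, and still so for the second after the job is handed in, while the arm keeps its last pose, push and grip.
It also fails if it takes over 64 s, if anything falls off the work surface, if the arm or the gripper's body presses on something with over 40 N, if the wrist force passes 120 N, or if a joint passes its speed limit or range.

## Working session

There is one attempt and no reset: what is moved stays moved. The work goes in short steps, Python scripts to look and compute and a tool call to move; the robot and the scene stay as the last step left them, time stands still between calls to the robot, and variables do not carry over. Pictures are saved under pics/ and viewed, and the job is handed in when it is done.

Besides the shell and the picture viewer there is one more tool, called by a JSON object that holds its "method" and its "body". apply_moves: Moves the arm, as the interface text tells. Its arguments: {"type":"object","properties":{"translation":{"type":"array"},"spin":{"type":"array"},"claw":{"type":"number"},"grip_force":{"type":"number"}},"required":["translation","spin"]}

```bash
mkdir -p pics; cat > h.py <<'E'
import numpy as np, cv2
from scipy.spatial.transform import Rotation as R
from workcell import arm
def ray(cam,px):
    c=arm.get_calibration(cam);T=np.array(c["T"])
    d=np.array([(px[0]-c["cx"])/c["fx"],-(px[1]-c["cy"])/c["fy"],-1.])
    return T[:3,3],T[:3,:3]@d
def toz(cam,px,z):
    o,d=ray(cam,px);return o+d*(z-o[2])/d[2]
def proj(cam,p):
    c=arm.get_calibration(cam);T=np.array(c["T"])
    q=T[:3,:3].T@(np.array(p)-T[:3,3]);return np.array([c["cx"]+c["fx"]*q[0]/-q[2],c["cy"]+c["fy"]*q[1]/q[2]])
E
python3 - <<'E'
from h import *
o=arm.get_obs();print(o);print(arm.pinch_z)
for n in("scene","top","wrist"):
    cv2.imwrite(f"pics/{n}0.png",arm.grab_frame(n));print(n,arm.get_calibration(n))
E
```

```text
{'time': 0.0, 'joint_positions': array([-9.47898445e-01,  3.59405436e-01,  1.10353889e-02, -3.69980737e-04,
       -1.22408581e+00, -2.88128691e-01]), 'joint_velocities': array([-0.00097567, -0.00090681,  0.00015837, -0.00118904,  0.00214368,
       -0.00110518]), 'tau': array([ 1.41293513e-03, -5.83322346e+01,  2.93418485e+01,  6.93604723e+00,
       -6.03082299e-03, -6.89232436e-06]), 'tool_pos': array([ 0.22160715, -0.63706387,  0.23033789]), 'eef_rot': array([-1.5531503 , -0.26221781,  0.26287626]), 'ft_force': array([0.54062705, 0.24096835, 0.33311092]), 'ft_torque': array([-0.04692715,  0.03497678,  0.00513492]), 'opening': 0.08535266408236293}
-0.0187
scene {'fx': 544.1845564405884, 'fy': 544.1845564405884, 'cx': 316.6320601456517, 'cy': 243.6380934889723, 'T': array([[ 0.67100163, -0.39057016,  0.63024738,  1.40749035],
       [ 0.74140581,  0.36331098, -0.56420081, -0.91056277],
       [-0.0086158 ,  0.84584874,  0.53335325,  0.82966464],
       [ 0.        ,  0.        ,  0.        ,  1.        ]])}
top {'fx': 576.0800255801752, 'fy': 576.0800255801752, 'cx': 325.6442053361775, 'cy': 236.54580274116145, 'T': array([[ 2.64386960e-02,  9.96894340e-01, -7.41799863e-02,
         4.23636335e-01],
       [-9.99649633e-01,  2.62716784e-02, -3.22654671e-03,
        -1.18413811e-01],
       [-1.26769340e-03,  7.42393018e-02,  9.97239650e-01,
         1.35470346e+00],
       [ 0.00000000e+00,  0.00000000e+00,  0.00000000e+00,
         1.00000000e+00]])}
wrist {'fx': 351.6520318299494, 'fy': 351.6520318299494, 'cx': 324.5135572131123, 'cy': 241.22500345144374, 'T': array([[-0.3281659 , -0.89722355, -0.29546074,  0.14482546],
       [ 0.94461906, -0.31123542, -0.10405449, -0.66398573],
       [ 0.00140229, -0.31324498,  0.94967132,  0.37249611],
       [ 0.        ,  0.        ,  0.        ,  1.        ]])}
```

View pics/top0.png

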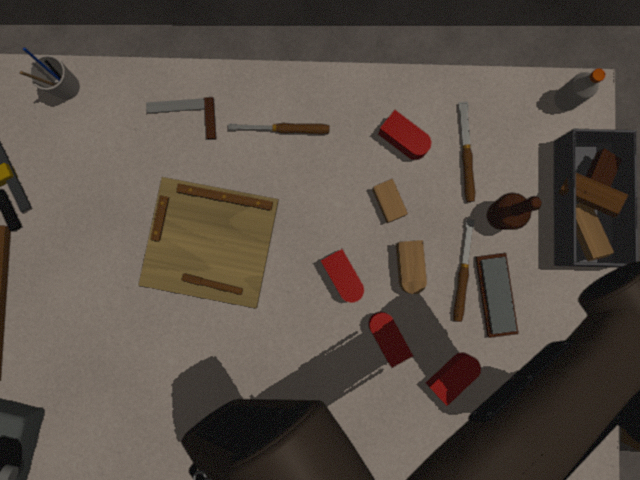

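View pics/scene0.png

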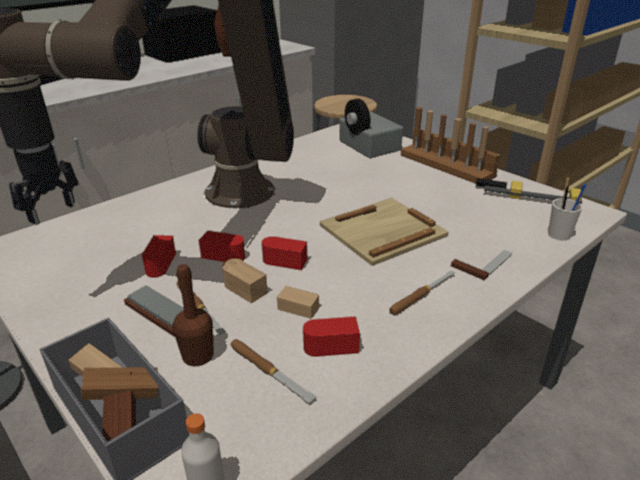

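View pics/wrist0.png

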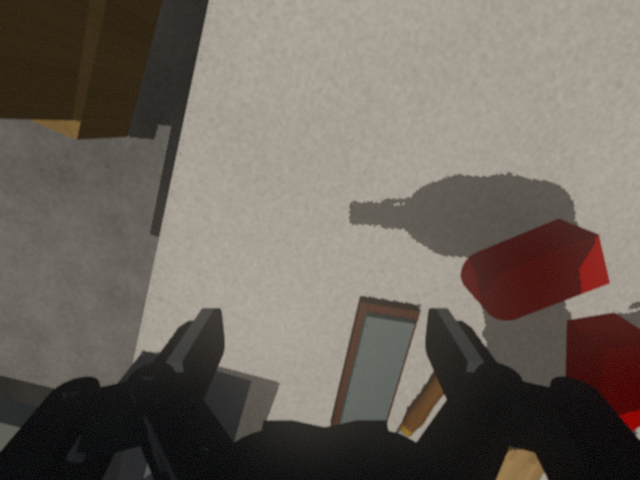

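```bash
python3 - <<'E'
from h import *
for n in ("blank","offcut","board","long_fence","end_stop","brush"):
  for cam in ("top","scene"):
    r=arm.silhouettes(n,cam)
    for i,d in enumerate(r[:3]):
        np.save(f"pics/{n}_{cam}_{i}.npy",d["region"])
        print(n,cam,i,round(d["p"],2),np.round(d["pixel"]),d["region"].sum())
E
```

```text
blank top 0 0.94 [452. 374.] 1709
blank top 1 0.75 [406. 135.] 1555
blank top 2 0.71 [411. 270.] 1445
blank scene 0 0.98 [160. 259.] 1142
blank scene 1 0.88 [219. 246.] 1264
blank scene 2 0.87 [332. 332.] 2137
offcut top 0 0.96 [388. 199.] 946
offcut top 1 0.49 [206. 241.] 12756
offcut scene 0 0.59 [299. 303.] 973
board top 0 0.92 [210. 240.] 12857
board scene 0 0.57 [387. 233.] 4636
board scene 1 0.52 [299. 304.] 989
long_fence top 0 0.66 [223. 198.] 950
long_fence top 1 0.46 [509. 212.] 1471
long_fence scene 0 0.69 [403. 244.] 552
long_fence scene 1 0.38 [243. 279.] 1394
end_stop top 0 0.91 [162. 217.] 457
end_stop scene 0 0.82 [421. 216.] 231
brush top 0 0.81 [205. 283.] 434
brush top 1 0.21 [498. 294.] 2657
brush top 2 0.15 [411. 268.] 1430
brush scene 0 0.68 [356. 215.] 321
```

```bash
cat >> h.py <<'E'
from scipy.optimize import minimize
def blank_pts(z0=0):
    a=np.linspace(np.pi/2,3*np.pi/2,15)
    xy=np.vstack([[[.06,-.028],[.06,.028]],np.c_[-.032+.028*np.cos(a),.028*np.sin(a)]])
    return np.vstack([np.c_[xy,np.full(len(xy),z0)],np.c_[xy,np.full(len(xy),z0+.06)]])
def box_pts(lx,ly,h,z0=0):
    return np.array([[sx*lx/2,sy*ly/2,z0+k*h] for sx in(-1,1) for sy in(-1,1) for k in(0,1)])
def hullmask(cam,P,x,y,th,S=4):
    c,s=np.cos(th),np.sin(th)
    W=np.c_[x+c*P[:,0]-s*P[:,1],y+s*P[:,0]+c*P[:,1],P[:,2]]
    q=np.array([proj(cam,w) for w in W]).astype(np.float32)
    h=cv2.convexHull(q)
    m=np.zeros((480,640),np.uint8);cv2.fillConvexPoly(m,np.int32(np.round(h*16)),255,cv2.LINE_AA,4);return m/255.,h
def fit(P,obs,x0):
    def cost(v):
        t=0
        for cam,m in obs:
            q,_=hullmask(cam,P,*v);t+=1-np.minimum(q,m).sum()/np.maximum(q,m).sum()
        return t
    best=None
    for i in range(2):
        s=np.array(x0)+np.array([[0,0,0],[.01,0,0],[0,.01,0],[0,0,.15]])
        r=minimize(cost,x0,method="Nelder-Mead",options=dict(initial_simplex=s,xatol=1e-4,fatol=1e-5,maxiter=250));x0=r.x
    return r.x,r.fun/len(obs)
E
python3 - <<'E'
from h import *
im=cv2.imread("pics/top0.png");sc=cv2.imread("pics/scene0.png")
a=cv2.resize(im[165:310,350:450],None,fx=4,fy=4,interpolation=cv2.INTER_CUBIC)
b=cv2.resize(sc[245:325,210:330],None,fx=3,fy=3,interpolation=cv2.INTER_CUBIC)
o=np.zeros((580,760,3),np.uint8);o[:580,:400]=a;o[:240,400:]=b;cv2.imwrite("pics/crop.png",np.clip(o*1.3,0,255))
m=np.load("pics/blank_top_2.npy").astype(float)
s=arm.silhouettes("blank","scene");ms=None
for d in s: print(np.round(d["pixel"]),round(d["p"],2))
p=toz("top",(411,270),.03);print(p)
c=min(s,key=lambda d:np.hypot(d["pixel"][0]-244,d["pixel"][1]-279))
ms=c["region"].astype(float)
ro=fit(box_pts(.26,.28,.018),[("top",np.load("pics/board_top_0.npy").astype(float)),],[*toz("top",(210,240),.009)[:2],-.1]);print("board top",ro)
ro2=fit(box_pts(.26,.28,.018),[("scene",np.load("pics/board_scene_0.npy").astype(float)),],ro[0]);print("board scene",ro2)
for th in(0,np.pi):
  print("top",fit(blank_pts(),[("top",m)],[p[0],p[1],th]))
  print("scene",fit(blank_pts(),[("scene",ms)],[p[0],p[1],th]))
  print("both",fit(blank_pts(),[("top",m),("scene",ms)],[p[0],p[1],th]))
E
```

```text
[160. 259.] 0.98
[219. 246.] 0.88
[332. 332.] 0.87
[244. 279.] 0.63
[284. 251.] 0.57
[ 0.45035622 -0.31203197  0.03      ]
board top (array([ 0.50520836,  0.15862154, -0.16056724]), np.float64(0.0704714551549539))
board scene (array([ 0.50593543,  0.1616476 , -0.16609261]), np.float64(0.10988262383083658))[ WARN:0@1.022] global loadsave.cpp:1063 imwrite_ Unsupported depth image for selected encoder is fallbacked to CV_8U.
Traceback (most recent call last):
  File "h.py", line 35, in fit
    r=minimize(cost,x0,method="Nelder-Mead",options=dict(initial_simplex=s,xatol=1e-4,fatol=1e-5,maxiter=250));x0=r.x
  File "h.py", line 30, in cost
    q,_=hullmask(cam,P,*v);t+=1-np.minimum(q,m).sum()/np.maximum(q,m).sum()
        ~~~~~~~~^^^^^^^^^^
  File "h.py", line 23, in hullmask
    q=np.array([proj(cam,w) for w in W]).astype(np.float32)
                ~~~~^^^^^^^
  File "h.py", line 11, in proj
    c=arm.get_calibration(cam);T=np.array(c["T"])
ValueError: time passes only in moves, steps and waits
```

View pics/crop.png

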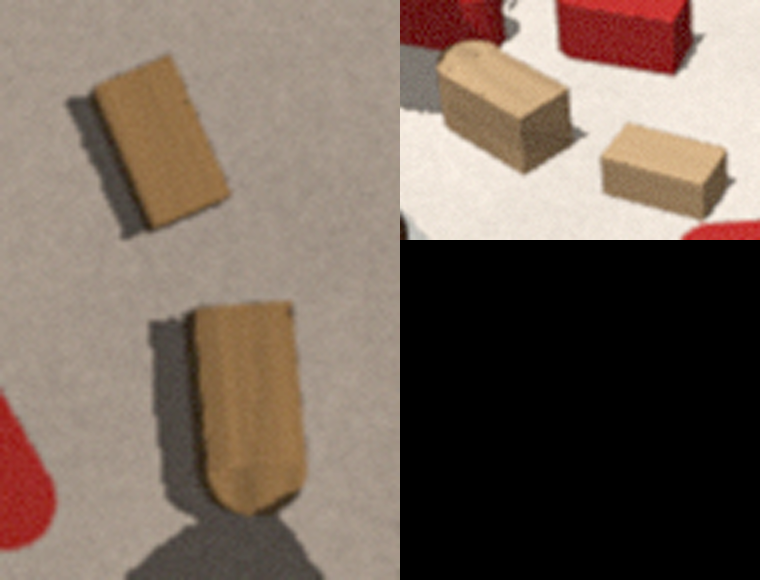

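The blank is the pale, half-round block at top (411,268) / scene (244,279). The pale block at (388,199) has two square ends, so it is the offcut. The red half-round blocks at (342,276), (406,135), (390,340) and (452,374) are look-alikes and not meant.

```bash
python3 - <<'E'
s=open('h.py').read()
s=s.replace('c=arm.get_calibration(cam);','c=cal(cam);').replace('def ray','_C={}\ndef cal(cam):\n    if cam=="wrist": return arm.get_calibration(cam)\n    if cam not in _C:_C[cam]=arm.get_calibration(cam)\n    return _C[cam]\ndef ray',1)
open('h.py','w').write(s)
E
cat > f.py <<'E'
from h import *
o=arm.get_obs();print(o['time'])
m=np.load("pics/blank_top_2.npy").astype(float)
s=arm.silhouettes("blank","scene")
c=min(s,key=lambda d:np.hypot(d["pixel"][0]-244,d["pixel"][1]-279))
ms=c["region"].astype(float);np.save("pics/bs.npy",ms)
p=toz("top",(411,270),.03)
r=fit(blank_pts(),[("top",m)],[p[0],p[1],0]);print("top",r)
print("scene",fit(blank_pts(),[("scene",ms)],[p[0],p[1],0]))
rb=fit(blank_pts(),[("top",m),("scene",ms)],[p[0],p[1],0]);print("both",rb)
im=cv2.imread("pics/top0.png")
im2=cv2.resize(im,None,fx=4,fy=4,interpolation=cv2.INTER_CUBIC)
def edges(P,v,col,cam="top"):
    h=hullmask(cam,P,*v)[1];cv2.polylines(im2,[np.int32(np.round((h+.5)*4))],True,col,1)
edges(blank_pts(),rb[0],(0,255,0))
B=np.array([.5052,.1586,-.1606])
edges(box_pts(.26,.28,.018),B,(0,255,0))
c,s=np.cos(B[2]),np.sin(B[2])
for q in [((100,110,18),(100,-130,18)),((100,110,18),(-20,110,18)),((100,110,33),(100,-130,33)),((100,110,33),(-20,110,33))]:
    pts=[]
    for k in q:
        k=np.array(k)/1000;pts.append(np.int32((proj("top",[B[0]+c*k[0]-s*k[1],B[1]+s*k[0]+c*k[1],k[2]])+.5)*4))
    cv2.line(im2,tuple(map(int,pts[0])),tuple(map(int,pts[1])),(255,0,0) if q[0][2]<20 else (255,0,255),1)
cv2.imwrite("pics/ov_board.png",im2[4*170:4*315,4*120:4*300]);cv2.imwrite("pics/ov_blank.png",im2[4*220:4*310,4*370:4*450])
E
python3 f.py
```

```text
0.8
top (array([ 0.45732539, -0.31129426,  0.09952812]), np.float64(0.06141662753424959))
scene (array([ 0.4570199 , -0.3118858 ,  0.06563379]), np.float64(0.06332202797112918))
both (array([ 0.45703219, -0.31145372,  0.08791572]), np.float64(0.0651069724624953))
```

View pics/ov_board.png

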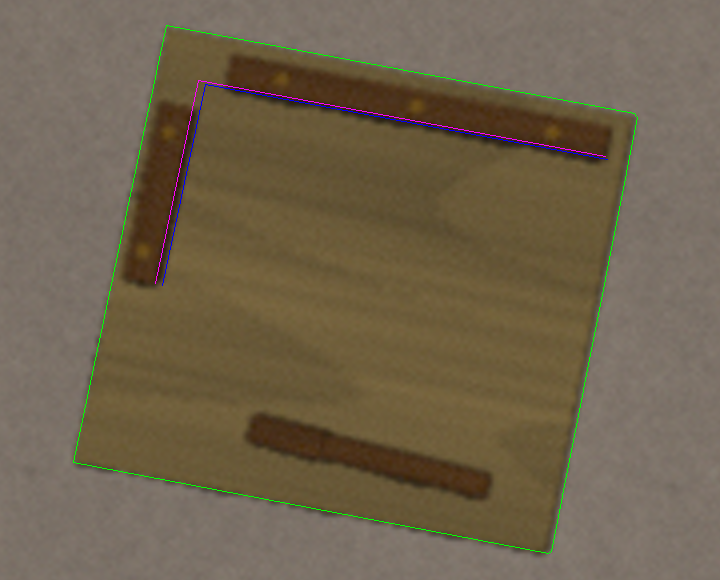

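View pics/ov_blank.png

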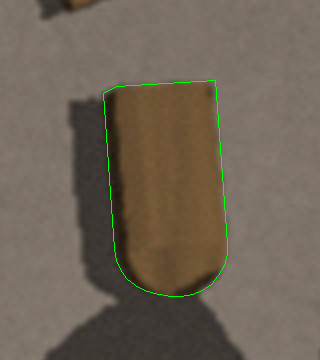

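```bash
cat >> h.py <<'E'
BO=np.array([.5053,.1588]);BY=-.1615
def yaw(o=None):
    o=o or arm.get_obs();M=R.from_rotvec(o['eef_rot']).as_matrix();return M,np.arctan2(M[1,2],M[0,2])
def plan(xy,z,zyaw):
    "rows needed: spin first (deg about tool y), then translation in tool axes (units 30mm)"
    o=arm.get_obs();M,a=yaw(o)
    d=(zyaw-a+np.pi)%(2*np.pi)-np.pi
    sp=-np.degrees(d) 
    M2=M@R.from_rotvec([0,np.radians(sp),0]).as_matrix()
    t=M2.T@(np.array([*xy,z])-o['tool_pos'])
    print("t",round(o['time'],2),"pos",np.round(o['tool_pos'],4),"jawyaw",round(np.degrees(a),2),"spin",round(sp,2),"trans",np.round(t/.03,3),"F",np.round(o['ft_force'],1),"T",np.round(o['ft_torque'],2),"open",round(o['opening'],4),"down",np.round(M[:,1],4),"q",np.round(o['joint_positions'],2))
def b2w(x,y):
    c,s=np.cos(BY),np.sin(BY);return BO+[c*x-s*y,s*x+c*y]
def w2b(p):
    c,s=np.cos(BY),np.sin(BY);d=np.array(p)[:2]-BO;return np.array([c*d[0]+s*d[1],-s*d[0]+c*d[1]])*1000
E
python3 - <<'E'
from h import *
bx,by,bt=.4571,-.3115,.09
for s in (1,-1): plan([bx+.005*np.cos(bt),by+.005*np.sin(bt)],.022,bt+s*np.pi/2)
for s in (1,-1): plan(b2w(.052,-.03+.005),.1,BY+np.pi/2+s*np.pi/2)
E
```

```text
t 0.85 pos [ 0.2217 -0.6375  0.2313] jawyaw 109.18 spin 14.02 trans [ 8.957  6.977 10.118] F [0.6 0.2 0.3] T [ 0.04 -0.01  0.03] open 0.0859 down [ 0. -0. -1.] q [-0.95  0.36  0.01 -0.   -1.22 -0.29]
t 0.85 pos [ 0.2217 -0.6375  0.2313] jawyaw 109.18 spin -165.98 trans [ -8.957   6.977 -10.118] F [0.6 0.2 0.3] T [ 0.04 -0.01  0.03] open 0.0859 down [ 0. -0. -1.] q [-0.95  0.36  0.01 -0.   -1.22 -0.29]
t 0.85 pos [ 0.2217 -0.6375  0.2313] jawyaw 109.18 spin -61.57 trans [26.885  4.377 -6.794] F [0.6 0.2 0.3] T [ 0.04 -0.01  0.03] open 0.0859 down [ 0. -0. -1.] q [-0.95  0.36  0.01 -0.   -1.22 -0.29]
t 0.85 pos [ 0.2217 -0.6375  0.2313] jawyaw 109.18 spin 118.43 trans [-26.885   4.377   6.794] F [0.6 0.2 0.3] T [ 0.04 -0.01  0.03] open 0.0859 down [ 0. -0. -1.] q [-0.95  0.36  0.01 -0.   -1.22 -0.29]
```

{"method": "apply_moves", "body": {"translation": [[0,0,0],[0,0,0],[0.9,0.2,1],[0.9,0.2,1],[0.9,0.2,1],[0.9,0.2,1],[0.9,0.2,1],[0.9,0.2,1],[0.9,0.2,1],[0.9,0.2,1],[0.9,0.2,1],[0.8,0.2,1]], "spin": [7,7,0,0,0,0,0,0,0,0,0,0]}}

```text
time: 2.05
tool_pos: [0.4617, -0.3132, 0.1714]
eef_rot: [-1.57, -0.072, 0.071]
ft_force: [1.5, -0.2, 0.4]
opening: 0.0852
```

{"method": "apply_moves", "body": {"translation": [[0,0,0],[0,0,0],[0,0,0]], "spin": [0,0,0]}}

```text
time: 2.35
tool_pos: [0.4604, -0.315, 0.1715]
eef_rot: [-1.57, -0.071, 0.071]
ft_force: [0.7, 0.0, 0.0]
opening: 0.0853
```

```bash
python3 - <<'E'
from h import *
bx,by,bt=.4571,-.3115,.09
plan([bx+.005*np.cos(bt),by+.005*np.sin(bt)],.022,bt+np.pi/2)
cal0=arm.get_calibration("wrist");im=arm.grab_frame("wrist")
P=blank_pts();h=hullmask("wrist",P,bx,by,bt)[1]
cv2.polylines(im,[np.int32(np.round(h))],True,(0,255,0),1);cv2.imwrite("pics/w1.png",im)
E
```

```text
t 2.35 pos [ 0.4604 -0.315   0.1715] jawyaw 95.18 spin 0.02 trans [0.067 4.983 0.127] F [0.7 0.  0. ] T [-0.02 -0.    0.02] open 0.0853 down [ 1.e-04 -2.e-04 -1.e+00] q [-0.25  0.21 -0.33  0.   -1.02 -1.23]
```

View pics/w1.png

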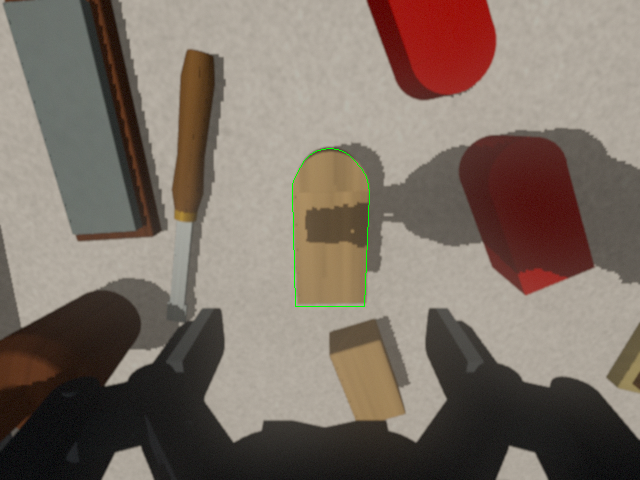

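The wrist view shows the predicted outline (293–369, 148–306) lying on the pale half-round block. I'll descend and grip.

{"method": "apply_moves", "body": {"translation": [[0.07,0,0.13],[0,0.8,0],[0,0.8,0],[0,0.8,0],[0,0.8,0],[0,0.7,0],[0,0.5,0],[0,0.4,0],[0,0.18,0],[0,0,0],[0,0,0]], "spin": [0,0,0,0,0,0,0,0,0,0,0]}}

```text
time: 3.5
tool_pos: [0.4627, -0.3108, 0.0225]
eef_rot: [-1.57, -0.072, 0.07]
ft_force: [-0.5, -0.8, -0.2]
opening: 0.0855
```

{"method": "apply_moves", "body": {"translation": [[0,0,0],[0,0,0],[0,0,0],[0,0,0],[0,0,0],[0,0,0],[0,0,0],[0,0,0]], "spin": [0,0,0,0,0,0,0,0], "claw": 40, "grip_force": 70}}

```text
time: 4.3
tool_pos: [0.4629, -0.3107, 0.0229]
eef_rot: [-1.57, -0.072, 0.07]
ft_force: [-0.2, 0.8, 5.3]
opening: 0.0553
```

```bash
python3 - <<'E'
from h import *
bx,by,bt=.4571,-.3115,.09
plan([bx+.005*np.cos(bt),by+.005*np.sin(bt)],.022,bt+np.pi/2)
cv2.imwrite("pics/w2.png",arm.grab_frame("wrist"));cv2.imwrite("pics/s2.png",arm.grab_frame("scene"))
E
```

```text
t 4.3 pos [ 0.4629 -0.3107  0.0229] jawyaw 95.21 spin 0.05 trans [-0.028  0.029 -0.01 ] F [-0.2  0.8  5.3] T [0.59 0.25 0.02] open 0.0553 down [ 1.4e-03 -5.0e-04 -1.0e+00] q [-0.24  0.39 -0.49  0.   -0.68 -1.24]
```

View pics/w2.png

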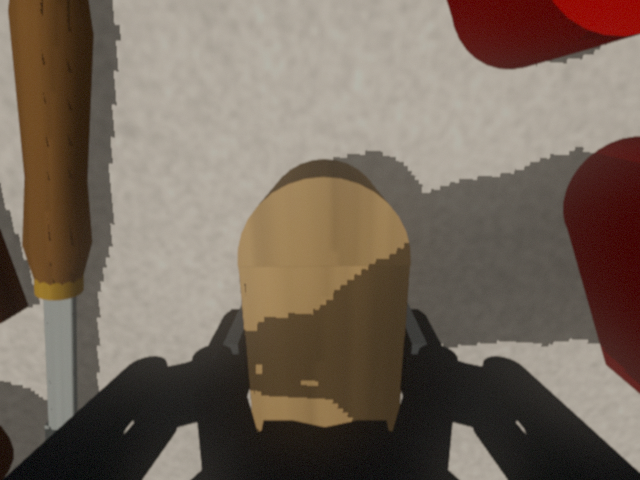

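Gripped squarely, opening 55 mm. Next: lift.

{"method": "apply_moves", "body": {"translation": [[0,-0.3,0],[0,-0.6,0],[0,-0.8,0],[0,-0.8,0],[0,-0.7,0],[0,-0.3,0],[0,0,0],[0,0,0]], "spin": [0,0,0,0,0,0,0,0]}}

```text
time: 5.2
tool_pos: [0.4617, -0.3102, 0.1261]
eef_rot: [-1.569, -0.07, 0.071]
ft_force: [-1.3, 0.7, -4.0]
opening: 0.0553
```

```bash
python3 - <<'E'
from h import *
plan(b2w(.052,-.03+.005),.09,BY+np.pi)
E
```

```text
t 5.2 pos [ 0.4617 -0.3102  0.1261] jawyaw 95.16 spin -75.59 trans [14.829  1.211 -0.657] F [-1.3  0.7 -4. ] T [ 0.04  0.05 -0.  ] open 0.0553 down [-1.e-03  8.e-04 -1.e+00] q [-0.24  0.26 -0.39 -0.   -0.92 -1.24]
```

{"method": "apply_moves", "body": {"translation": [[0,0,0],[0,0,0],[0,0,0],[0,0,0],[0,0,0],[0,0,0],[0,0,0],[0,0,0],[0,0,0],[0,0,0],[0,0,0],[0,0,0]], "spin": [-3.6,-7,-7,-7,-7,-7,-7,-7,-7,-7,-6,-3]}}

```text
time: 6.4
tool_pos: [0.4613, -0.3102, 0.1251]
eef_rot: [-1.277, -1.091, 1.093]
ft_force: [0.6, 0.2, -2.6]
opening: 0.055
```

{"method": "apply_moves", "body": {"translation": [[0.4,0,0],[0.8,0,-0.06],[1,0,-0.06],[1,0,-0.06],[1,0,-0.06],[1,0,-0.06],[1,0,-0.06],[1,0,-0.06],[1,0,-0.06],[1,0,-0.06],[1,0,-0.06],[1,0,-0.06]], "spin": [0,0,0,0,0,0,0,0,0,0,0,0]}}

```text
time: 7.6
tool_pos: [0.5349, 0.0196, 0.1259]
eef_rot: [-1.281, -1.087, 1.09]
ft_force: [0.7, -0.5, -3.4]
opening: 0.0549
```

{"method": "apply_moves", "body": {"translation": [[1,0,0],[1,0,0],[0.8,0,0],[0.5,0,0],[0.3,0,0],[0,0,0],[0,0,0],[0,0,0]], "spin": [0,0,0,0,0,0,0,0]}}

```text
time: 8.4
tool_pos: [0.5527, 0.1236, 0.1268]
eef_rot: [-1.281, -1.089, 1.089]
ft_force: [-0.3, 0.2, -3.3]
opening: 0.0549
```

```bash
python3 - <<'E'
from h import *
plan(b2w(.052,-.03+.005),.041,BY+np.pi)
cv2.imwrite("pics/w3.png",arm.grab_frame("wrist"));cv2.imwrite("pics/s3.png",arm.grab_frame("scene"));cv2.imwrite("pics/t3.png",arm.grab_frame("top"))
E
```

```text
t 8.4 pos [0.5527 0.1236 0.1268] jawyaw 170.72 spin -0.03 trans [0.071 2.861 0.013] F [-0.3  0.2 -3.3] T [-0.05  0.    0.01] open 0.0549 down [-4.e-04 -2.e-04 -1.e+00] q [ 0.57  0.27 -0.37 -0.   -0.93 -0.73]
```

View pics/w3.png

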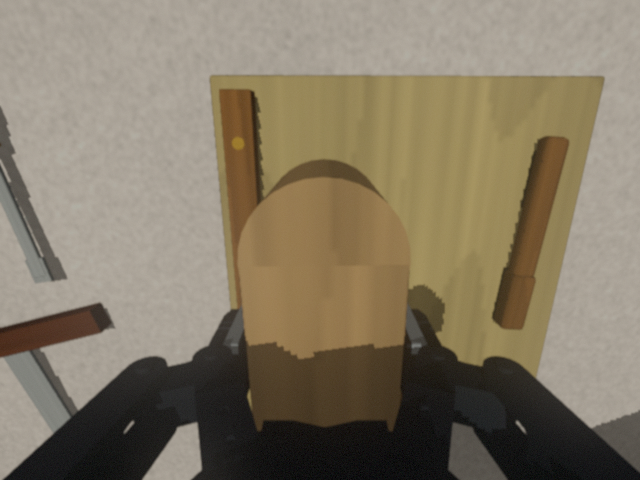

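View pics/s3.png

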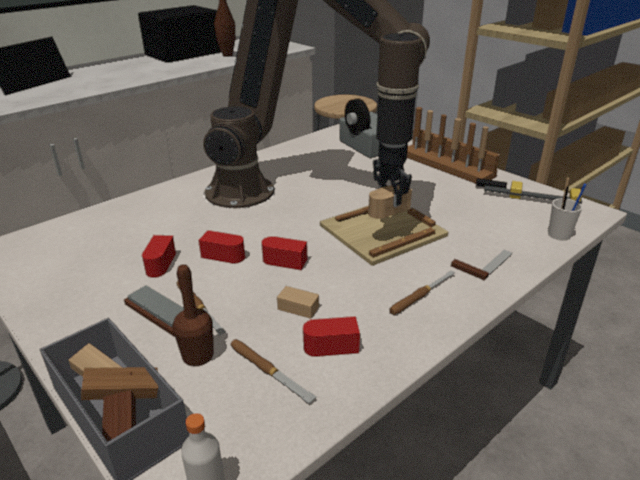

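View pics/t3.png

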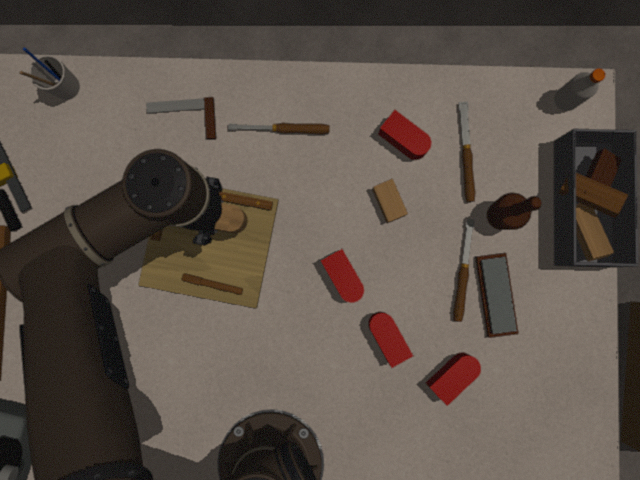

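```bash
python3 - <<'E'
from h import *
im=cv2.imread("pics/w3.png")
o=arm.get_obs()
# detected lines by overlay
for (x,y,z) in [(-130,-140,18),(130,-140,18),(100,-130,18),(100,-130,33),(100,-60,33)]:
    w=b2w(x/1000,y/1000);print((x,y,z),proj("wrist",[*w,z/1000]))
g=cv2.cvtColor(im,cv2.COLOR_BGR2GRAY).astype(float);hsv=cv2.cvtColor(im,cv2.COLOR_BGR2HSV)[...,1].astype(float)
pts=[]
for c in range(240,590,10):
    col=cv2.GaussianBlur(hsv,(9,1),0)[60:92,c];d=np.diff(col);i=d.argmax();pts.append(toz("wrist",(c+0.0,60+i+.5),.018))
pts=np.array(pts);k=np.polyfit(pts[:,0],pts[:,1],1);print("edge yaw",np.arctan(k[0]),"resid",np.std(pts[:,1]-np.polyval(k,pts[:,0])))
print("edge in board y", w2b(pts.mean(0)))
E
```

```text
(-130, -140, 18) [604.70993209  72.41486318]
(130, -140, 18) [203.8659073  72.7663935]
(100, -130, 18) [251.12137782  89.44790332]
(100, -130, 33) [246.30206376  87.10582269]
(100, -60, 33) [253.5644223  199.06816323]
edge yaw -0.16421134971935814 resid 0.00018069570303559464
edge in board y [  -3.87412322 -138.22621726]
```

{"method": "apply_moves", "body": {"translation": [[0.07,0.4,0],[0,0.6,0],[0,0.6,0],[0,0.5,0],[0,0.3,0],[0,0.2,0],[0,0.1,0],[0,0.05,0],[0,0.05,0],[0,0,0],[0,0,0]], "spin": [0,0,0,0,0,0,0,0,0,0,0]}}

```text
time: 9.65
tool_pos: [0.5535, 0.1267, 0.0433]
eef_rot: [-1.281, -1.091, 1.089]
ft_force: [-0.6, -0.4, -3.7]
opening: 0.0555
```

```bash
python3 - <<'E'
from h import *
BY=-.1635
plan(b2w(.052,-.03+.005),.041,BY+np.pi)
E
```

```text
t 9.65 pos [0.5535 0.1267 0.0433] jawyaw 170.79 spin 0.15 trans [-0.037  0.077  0.025] F [-0.6 -0.4 -3.7] T [ 0.04 -0.01 -0.05] open 0.0555 down [ 6.e-04  4.e-04 -1.e+00] q [ 0.57  0.38 -0.45  0.   -0.74 -0.73]
```

Still hanging 2 mm above; I'll set it down until contact.

{"method": "apply_moves", "body": {"translation": [[0,0.04,0],[0,0.04,0],[0,0.03,0],[0,0,0],[0,0,0]], "spin": [0.15,0,0,0,0]}}

```text
time: 10.15
tool_pos: [0.5535, 0.1267, 0.0409]
eef_rot: [-1.282, -1.089, 1.088]
ft_force: [-3.8, -0.1, 9.7]
opening: 0.0553
```

```bash
python3 - <<'E'
from h import *
BY=-.1635
plan(b2w(.052,-.03+.005),.041,BY+np.pi)
E
```

```text
t 10.15 pos [0.5535 0.1267 0.0409] jawyaw 170.65 spin 0.01 trans [-0.036 -0.005  0.025] F [-3.8 -0.1  9.7] T [ 0.1   1.79 -0.06] open 0.0553 down [ 7.e-04  2.e-04 -1.e+00] q [ 0.57  0.38 -0.46  0.   -0.74 -0.73]
```

{"method": "apply_moves", "body": {"translation": [[0,0,-0.1],[0,0,-0.15],[0,0,-0.15],[0,0,-0.1],[0,0,-0.05],[0,0,0]], "spin": [0,0,0,0,0,0]}}

```text
time: 10.75
tool_pos: [0.5692, 0.1239, 0.0409]
eef_rot: [-1.282, -1.088, 1.088]
ft_force: [-7.2, -0.3, 10.1]
opening: 0.0553
```

{"method": "apply_moves", "body": {"translation": [[0,0,-0.05],[0,0,-0.05],[0,0,0]], "spin": [0,0,0]}}

```text
time: 11.05
tool_pos: [0.571, 0.1236, 0.0409]
eef_rot: [-1.281, -1.086, 1.089]
ft_force: [-13.0, 3.1, 15.3]
opening: 0.0558
```

```bash
python3 - <<'E'
from h import *
print(w2b(arm.get_obs()['tool_pos']))
plan(b2w(.072,-.03+.005),.041,-.1635+np.pi)
E
```

```text
[ 70.55623154 -24.2189048 ]
t 11.05 pos [0.571  0.1236 0.0409] jawyaw 170.63 spin -0.0 trans [-0.026 -0.003 -0.048] F [-13.    3.1  15.3] T [ 1.26  4.44 -0.07] open 0.0558 down [-1.9e-03 -1.0e-04 -1.0e+00] q [ 0.55  0.4  -0.41 -0.   -0.76 -0.71]
```

{"method": "apply_moves", "body": {"translation": [[0,0,-0.04],[0,0,-0.03],[0,0,0],[0,0,0]], "spin": [0,0,0,0]}}

```text
time: 11.45
tool_pos: [0.5712, 0.1235, 0.041]
eef_rot: [-1.279, -1.084, 1.09]
ft_force: [-21.2, 7.9, 22.9]
opening: 0.0552
```

```bash
python3 - <<'E'
from h import *
print(w2b(arm.get_obs()['tool_pos']))
plan(b2w(.072,-.03+.005),.041,-.1635+np.pi)
im=arm.grab_frame("wrist");cv2.imwrite("pics/w4.png",im)
E
```

```text
[ 70.70164994 -24.23527861]
t 11.45 pos [0.5712 0.1235 0.041 ] jawyaw 170.61 spin -0.02 trans [-0.025 -0.002 -0.043] F [-21.2   7.9  22.9] T [ 2.92  7.74 -0.12] open 0.0552 down [-4.6e-03 -1.0e-04 -1.0e+00] q [ 0.55  0.4  -0.41 -0.   -0.76 -0.71]
```

View pics/w4.png

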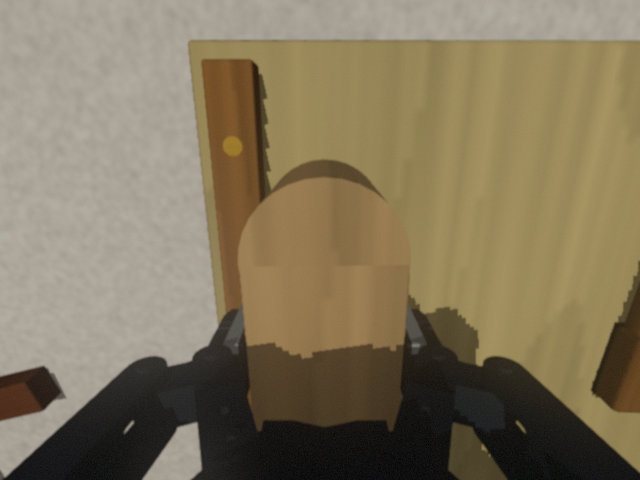

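Firm fence contact: 2.1 mm of command gave 0.15 mm of motion, with 21 N. I'll ease slightly and slide along.

{"method": "apply_moves", "body": {"translation": [[0.1,0,0.02],[0.2,0,0],[0.3,0,0],[0.3,0,0],[0.3,0,0],[0.3,0,0],[0.2,0,0],[0.1,0,0],[0,0,0],[0,0,0]], "spin": [0,0,0,0,0,0,0,0,0,0]}}

```text
time: 12.5
tool_pos: [0.5792, 0.172, 0.0411]
eef_rot: [-1.283, -1.079, 1.094]
ft_force: [-15.7, -15.2, 24.3]
opening: 0.0551
```

```bash
python3 - <<'E'
from h import *
print(w2b(arm.get_obs()['tool_pos']))
plan(b2w(.072,.055),.041,-.1635+np.pi)
im=arm.grab_frame("wrist");cv2.imwrite("pics/w5.png",im)
E
```

```text
[70.83504793 24.92503378]
t 12.5 pos [0.5792 0.172  0.0411] jawyaw 170.51 spin -0.12 trans [ 1.003 -0.005 -0.037] F [-15.7 -15.2  24.3] T [-5.05  5.14 -0.68] open 0.0551 down [-0.0066 -0.0057 -1.    ] q [ 0.61  0.43 -0.36  0.   -0.78 -0.78]
```

{"method": "apply_moves", "body": {"translation": [[0.15,0.02,0],[0.15,0,0],[0.15,0,0],[0.15,0,0],[0.1,0,0],[0.1,0,0],[0.1,0,0],[0,0,0],[0,0,0]], "spin": [0,0,0,0,0,0,0,0,0]}}

```text
time: 13.45
tool_pos: [0.5835, 0.1975, 0.0411]
eef_rot: [-1.284, -1.078, 1.094]
ft_force: [-16.9, -19.4, 30.6]
opening: 0.0553
```

```bash
python3 - <<'E'
from h import *
print(w2b(arm.get_obs()['tool_pos']))
plan(b2w(.072,.055),.041,-.164+np.pi)
E
```

```text
[70.93715263 50.78114147]
t 13.45 pos [0.5835 0.1975 0.0411] jawyaw 170.48 spin -0.13 trans [ 0.141  0.001 -0.035] F [-16.9 -19.4  30.6] T [-6.54  5.68 -0.78] open 0.0553 down [-0.0071 -0.007  -1.    ] q [ 0.64  0.45 -0.34  0.   -0.8  -0.81]
```

{"method": "apply_moves", "body": {"translation": [[0.05,0,0],[0.05,0,0],[0.05,0,0],[0,0,0]], "spin": [0,0,0,0]}}

```text
time: 13.85
tool_pos: [0.5842, 0.2017, 0.0411]
eef_rot: [-1.284, -1.077, 1.095]
ft_force: [-16.2, -21.2, 29.7]
opening: 0.0551
```

{"method": "apply_moves", "body": {"translation": [[0.05,0,0],[0.03,0,0],[0,0,0],[0,0,0]], "spin": [0,0,0,0]}}

```text
time: 14.25
tool_pos: [0.5845, 0.2035, 0.0411]
eef_rot: [-1.285, -1.077, 1.095]
ft_force: [-15.9, -22.8, 30.4]
opening: 0.0552
```

```bash
python3 - <<'E'
from h import *
print(w2b(arm.get_obs()['tool_pos']))
plan(b2w(.072,.055),.041,-.164+np.pi)
E
```

```text
[70.97067818 56.89434347]
t 14.25 pos [0.5845 0.2035 0.0411] jawyaw 170.47 spin -0.13 trans [-0.063  0.002 -0.034] F [-15.9 -22.8  30.4] T [-7.54  5.53 -0.74] open 0.0552 down [-0.0075 -0.008  -0.9999] q [ 0.65  0.45 -0.33  0.   -0.8  -0.82]
```

{"method": "apply_moves", "body": {"translation": [[0.05,0,0],[0.05,0,0],[0,0,0],[0,0,0]], "spin": [0,0,0,0]}}

```text
time: 14.65
tool_pos: [0.5844, 0.2037, 0.0412]
eef_rot: [-1.286, -1.074, 1.098]
ft_force: [-15.4, -33.9, 34.7]
opening: 0.0553
```

```bash
python3 - <<'E'
from h import *
print(w2b(arm.get_obs()['tool_pos']))
plan(b2w(.072,.055),.041,-.164+np.pi)
cv2.imwrite("pics/s6.png",arm.grab_frame("scene")[150:300,310:460].repeat(4,0).repeat(4,1));cv2.imwrite("pics/t6.png",arm.grab_frame("top"))
E
```

```text
[70.85619676 57.0860095 ]
t 14.65 pos [0.5844 0.2037 0.0412] jawyaw 170.45 spin -0.15 trans [-0.069  0.007 -0.038] F [-15.4 -33.9  34.7] T [-11.38   5.05  -0.57] open 0.0553 down [-0.0095 -0.0115 -0.9999] q [ 0.65  0.45 -0.33  0.   -0.81 -0.82]
```

View pics/s6.png

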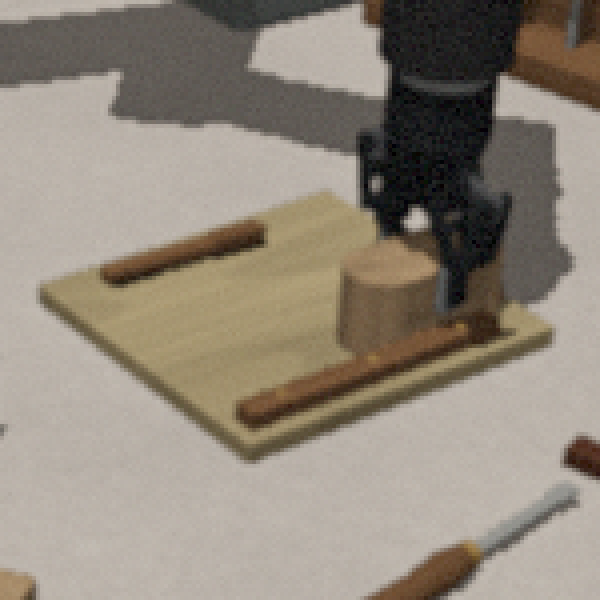

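End stop felt: 3 mm of command gave 0.2 mm of motion, and the force jumped to 34 N. In board axes the fence press is only about 10 N, so I'll add a little there and correct a slight yaw.

{"method": "apply_moves", "body": {"translation": [[0,0,-0.03],[0,0.02,-0.03],[0,0,0],[0,0,0],[0,0,0]], "spin": [-0.2,0,0,0,0]}}

```text
time: 15.25
tool_pos: [0.5845, 0.2038, 0.0412]
eef_rot: [-1.283, -1.075, 1.102]
ft_force: [-25.9, -28.3, 44.0]
opening: 0.0556
```

```bash
cat > fin.py <<'E'
from h import *
o=arm.get_obs();c,s=np.cos(-.164),np.sin(-.164);M,a=yaw(o)
rb=np.array([[c,s],[-s,c]])
print(w2b(o['tool_pos']),"F board",rb@o['ft_force'][:2],o['ft_force'][2],"lean board",rb@M[:2,1])
plan(b2w(.072,.055),.041,-.164+np.pi)
cv2.imwrite("pics/w7.png",arm.grab_frame("wrist"))
E
python3 fin.py
```

```text
[70.96123709 57.16255076] F board [-20.93240982 -32.13590202] 43.951598721322796 lean board [-0.00954475 -0.01330446]
t 15.25 pos [0.5845 0.2038 0.0412] jawyaw 170.67 spin 0.07 trans [-0.072  0.006 -0.035] F [-25.9 -28.3  44. ] T [-10.07   8.7   -0.48] open 0.0556 down [-0.0116 -0.0116 -0.9999] q [ 0.65  0.45 -0.32  0.   -0.81 -0.82]
```

View pics/w7.png

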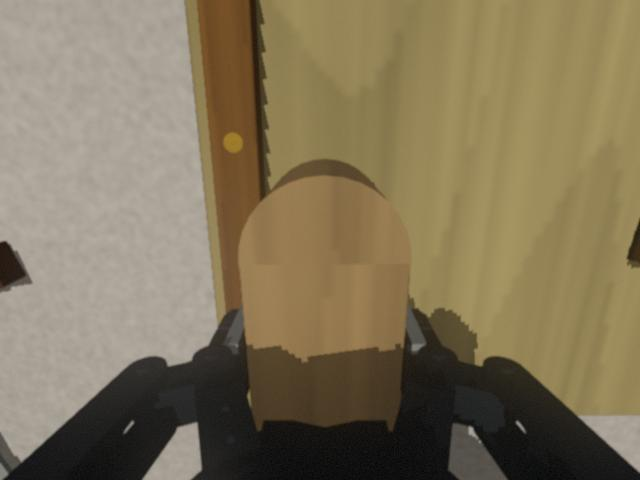

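Board friction while sliding was about 25 N, and with 44 N of downforce it may be absorbing most of the end press. I'll ease the downforce so the press reaches the stop.

{"method": "apply_moves", "body": {"translation": [[0,-0.03,0],[0,-0.03,0],[0,0,0],[0,0,0]], "spin": [0,0,0,0]}}

```text
time: 15.7
tool_pos: [0.5845, 0.2038, 0.0413]
eef_rot: [-1.283, -1.074, 1.103]
ft_force: [-19.9, -28.1, 30.8]
opening: 0.0549
```

```bash
python3 fin.py; python3 - <<'E'
import cv2,numpy as np
a=cv2.cvtColor(cv2.imread("pics/w3.png"),cv2.COLOR_BGR2GRAY).astype(np.float32)
for n in("w4","w5","w7"):
    b=cv2.cvtColor(cv2.imread(f"pics/{n}.png"),cv2.COLOR_BGR2GRAY).astype(np.float32)
    W=np.eye(2,3,dtype=np.float32)
    m=(slice(165,340),slice(232,415))
    cc,W=cv2.findTransformECC(a[m],b[m],W,cv2.MOTION_AFFINE,(3,100,1e-6),None,5)
    print(n,cc,np.round(W,4))
E
```

```text
[70.97304695 57.18081796] F board [-15.08976685 -30.97156228] 30.83557421804492 lean board [-0.01011427 -0.01352192]
t 15.7 pos [0.5845 0.2038 0.0413] jawyaw 170.65 spin 0.05 trans [-0.072  0.009 -0.034] F [-19.9 -28.1  30.8] T [-9.7   6.63 -0.42] open 0.0549 down [-0.0122 -0.0117 -0.9999] q [ 0.65  0.45 -0.32  0.   -0.81 -0.82]
w4 0.933191906347644 [[ 0.9959 -0.028   4.4163]
 [ 0.0547  1.0199 -5.2041]]
w5 0.9207320998400723 [[ 0.9977 -0.0305  4.5066]
 [ 0.0584  1.0225 -6.3407]]
w7 0.9325696462307456 [[ 0.9963 -0.0323  4.935 ]
 [ 0.0585  1.0345 -7.3665]]
```

```bash
python3 - <<'E'
import cv2,numpy as np
ims=[cv2.imread(f"pics/{n}.png") for n in("w2","w3","w4","w5","w7")]
o=np.hstack([cv2.resize(i[150:200,250:400],None,fx=1,fy=1) for i in ims])
o=np.vstack([cv2.resize(np.hstack([ims[k][150:210,280:370] for k in (1,4)]),None,fx=4,fy=4,interpolation=cv2.INTER_CUBIC)])
cv2.imwrite("pics/cmp.png",o)
for n,i in zip(("w2","w3","w4","w5","w7"),ims):
    h=i.astype(float).sum(2)/3
    r=[]
    for c in range(318,332,2):
        p=h[155:190,c-1:c+2].mean(1)
        d=np.diff(p);  # dark->light at top rim
        seg=d[14:30];k=14+seg.argmax()
        y0,y1,y2=d[k-1],d[k],d[k+1];r.append(155+k+.5+.5*(y0-y2)/(y0-2*y1+y2))
    w=[]
    for row in range(285,320,3):
        p=h[row-1:row+2].mean(0);w.append(0)
    print(n,np.round(np.median(r),2))
E
```

```text
w2 176.7
w3 176.83
w4 177.07
w5 176.2
w7 175.33
```

View pics/cmp.png

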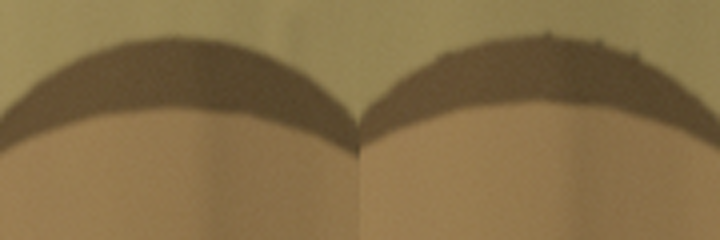

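```bash
python3 - <<'E'
from h import *
C=arm.get_calibration("wrist")
o=arm.get_obs();M=R.from_rotvec(o['eef_rot']).as_matrix();T=np.array(C["T"])
def pr(pt): # tool frame
    w=o['tool_pos']+M@pt;q=T[:3,:3].T@(w-T[:3,3]);return np.array([C["cx"]-C["fx"]*q[0]/q[2],C["cy"]+C["fy"]*q[1]/q[2]])
# tool: x=blank x, y down, z lateral ; blank centre x=-.007 in tool
def pts(dx=0,ph=0,dz=0):
    out=[]
    for x,y in((-.067,-.037),(-.067,.023)):
        v=np.array([x,y+.0187]); c,s=np.cos(ph),np.sin(ph) # pivot at pinch
        # nose-down: forward x -> +y
        v=np.array([c*v[0]-s*v[1],s*v[0]+c*v[1]])
        out.append(pr(np.array([v[0]+dx,v[1]-.0187+dz,0]))[1])
    return np.array(out)
p0=pts();print(p0)
print("dx -1mm",pts(dx=-.001)-p0,"nose-down .01",pts(ph=.01)-p0,"up 1mm",pts(dz=-.001)-p0)
h=cv2.imread("pics/w7.png").astype(float).mean(2);h3=cv2.imread("pics/w3.png").astype(float).mean(2)
for g in(h3,h): 
    g=g[145:200,318:332].mean(1);d=np.abs(np.diff(g));
    out=[]
    for a,b in((8,20),(25,38)):
        k=a+d[a:b].argmax();out.append(145+k+.5+.5*(d[k-1]-d[k+1])/(d[k-1]-2*d[k]+d[k+1]))
    print(np.round(out,2))
E
```

```text
[174.30873659 156.90653557]
dx -1mm [-3.42594791 -2.2442465 ] nose-down .01 [ 0.94218683 -0.80445505] up 1mm [0.45321931 0.18843249]
[159.16 176.86]
[158.53 175.25]
```

The rim shift in the wrist view, together with the tool's 0.7° lean, suggests the blank's tail may be slightly raised. The lean scales with press force, so I'll ease all three presses moderately and re-measure.

{"method": "apply_moves", "body": {"translation": [[-0.03,0,0],[-0.03,0,0],[0,-0.03,0],[0,-0.03,0],[0,0,0],[0,0,0]], "spin": [0,0,0,0,0,0]}}

```text
time: 16.35
tool_pos: [0.5845, 0.2038, 0.0413]
eef_rot: [-1.282, -1.075, 1.101]
ft_force: [-13.9, -19.7, 15.2]
opening: 0.0554
```

```bash
cat >> fin.py <<'E'
h=cv2.imread("pics/w7.png").astype(float).mean(2)
g=h[145:200,318:332].mean(1);d=np.abs(np.diff(g));out=[]
for a,b in((8,20),(25,38)):
    k=a+d[a:b].argmax();out.append(145+k+.5+.5*(d[k-1]-d[k+1])/(d[k-1]-2*d[k]+d[k+1]))
e=np.array([out[1]-176.86,out[0]-159.16]);print("rim",out,"dx mm, relpitch*100",np.linalg.solve([[-3.43,.94],[-2.24,-.80]],e))
E
python3 fin.py
```

```text
[70.97075005 57.19263741] F board [-10.48031061 -21.65518217] 15.173152058265662 lean board [-0.00998434 -0.01145127]
t 16.35 pos [0.5845 0.2038 0.0413] jawyaw 170.65 spin 0.05 trans [-0.073  0.012 -0.035] F [-13.9 -19.7  15.2] T [-7.08  4.97 -0.41] open 0.0554 down [-0.0117 -0.0097 -0.9999] q [ 0.65  0.45 -0.32  0.   -0.81 -0.81]
rim [np.float64(158.19101123595505), np.float64(175.53715498938428)] dx mm, relpitch*100 [0.40603873 0.0743275 ]
```

Forces dropped but the lean stayed near 0.6°, so it seems to have built up during the loaded slide. I'll slide back a little along the fence with a light load, check whether the lean clears, and re-approach gently.

{"method": "apply_moves", "body": {"translation": [[0,-0.04,0],[-0.1,0,0],[-0.15,0,0],[-0.2,0,0],[-0.2,0,0],[-0.15,0,0],[-0.1,0,0],[0,0,0],[0,0,0]], "spin": [0,0,0,0,0,0,0,0,0]}}

```text
time: 17.3
tool_pos: [0.5814, 0.1845, 0.0413]
eef_rot: [-1.277, -1.083, 1.093]
ft_force: [-14.4, 9.6, -2.1]
opening: 0.0553
```

```bash
python3 fin.py
```

```text
[71.00971246 37.62504048] F board [-15.81538546   7.08434918] -2.0635821833592933 lean board [-0.00725645 -0.00154244]
t 17.3 pos [0.5814 0.1845 0.0413] jawyaw 170.72 spin 0.11 trans [ 0.579  0.01  -0.032] F [-14.4   9.6  -2.1] T [ 3.62  5.62 -0.44] open 0.0553 down [-7.4e-03 -3.0e-04 -1.0e+00] q [ 0.62  0.44 -0.35 -0.01 -0.79 -0.78]
rim [np.float64(159.41717791411043), np.float64(176.24594594594595)] dx mm, relpitch*100 [ 0.05144672 -0.4655232 ]
```

{"method": "apply_moves", "body": {"translation": [[0,0,0.08],[0,0,0.08],[0,0,0.06],[0,0,0],[0,0,0]], "spin": [0,0,0,0,0]}}

```text
time: 17.85
tool_pos: [0.5799, 0.1852, 0.0434]
eef_rot: [-1.281, -1.091, 1.09]
ft_force: [-0.2, 0.4, -2.7]
opening: 0.0552
```

```bash
python3 fin.py
```

```text
[69.34092203 38.04390375] F board [-0.29240339  0.32822376] -2.7282619875286125 lean board [0.00053126 0.00027214]
t 17.85 pos [0.5799 0.1852 0.0434] jawyaw 170.83 spin 0.23 trans [ 0.565  0.081 -0.087] F [-0.2  0.4 -2.7] T [-0.02  0.02 -0.03] open 0.0552 down [ 6.e-04  2.e-04 -1.e+00] q [ 0.63  0.43 -0.36  0.   -0.78 -0.79]
rim [np.float64(158.85786802030458), np.float64(176.2753346080306)] dx mm, relpitch*100 [ 0.15500997 -0.05636296]
```

Unloaded, the lean vanishes, but the blank hangs about 2 mm up. So my z command had been above the board, and the lean was carrying the downforce. I'll set it down again with true downforce, re-press the fence, and slide again.

{"method": "apply_moves", "body": {"translation": [[0,0.04,0],[0,0.04,0],[0,0.03,0],[0,0.03,0],[0,0,-0.04],[0,0,-0.04],[0,0,0],[0,0,0]], "spin": [0.2,0,0,0,0,0,0,0]}}

```text
time: 18.7
tool_pos: [0.5812, 0.185, 0.0408]
eef_rot: [-1.282, -1.088, 1.089]
ft_force: [-9.8, 1.6, 16.1]
opening: 0.0551
```

```bash
python3 fin.py
```

```text
[70.68127412 38.0259676 ] F board [-9.95204284  0.02450763] 16.080859827478665 lean board [-4.33546214e-04 -7.93327147e-05]
t 18.7 pos [0.5812 0.185  0.0408] jawyaw 170.66 spin 0.06 trans [ 0.566 -0.006 -0.043] F [-9.8  1.6 16.1] T [0.51 4.   0.01] open 0.0551 down [-4.e-04 -0.e+00 -1.e+00] q [ 0.63  0.44 -0.36 -0.   -0.78 -0.79]
rim [np.float64(158.79918864097363), np.float64(176.31219512195122)] dx mm, relpitch*100 [0.16030324 0.00216513]
```

{"method": "apply_moves", "body": {"translation": [[0,0,-0.04],[0.1,0,0],[0.15,0,0],[0.15,0,0],[0.1,0,0],[0.06,0,0],[0.04,0,0],[0,0,0],[0,0,0]], "spin": [0,0,0,0,0,0,0,0,0]}}

```text
time: 19.65
tool_pos: [0.5836, 0.198, 0.0409]
eef_rot: [-1.284, -1.081, 1.093]
ft_force: [-11.5, -15.4, 24.1]
opening: 0.0552
```

```bash
python3 fin.py
```

```text
[70.93636132 51.25614685] F board [ -8.78583808 -17.10655787] 24.1311056177189 lean board [-0.00375999 -0.006135  ]
t 19.65 pos [0.5836 0.198  0.0409] jawyaw 170.53 spin -0.07 trans [ 0.125 -0.004 -0.035] F [-11.5 -15.4  24.1] T [-5.42  4.13 -0.55] open 0.0552 down [-0.0047 -0.0054 -1.    ] q [ 0.64  0.45 -0.34  0.   -0.79 -0.81]
rim [np.float64(158.9571865443425), np.float64(175.5632183908046)] dx mm, relpitch*100 [ 0.25323118 -0.45553049]
```

{"method": "apply_moves", "body": {"translation": [[0.06,0,0],[0.06,0,0],[0.05,0,0],[0.04,0,0],[0,0,0],[0,0,0]], "spin": [0,0,0,0,0,0]}}

```text
time: 20.3
tool_pos: [0.5845, 0.2036, 0.0409]
eef_rot: [-1.284, -1.08, 1.093]
ft_force: [-12.1, -18.9, 24.5]
opening: 0.0553
```

```bash
python3 fin.py
```

```text
[70.93402863 56.95802436] F board [ -8.83671689 -20.59531882] 24.533621551895738 lean board [-0.00406503 -0.00684301]
t 20.3 pos [0.5845 0.2036 0.0409] jawyaw 170.52 spin -0.08 trans [-0.065 -0.004 -0.036] F [-12.1 -18.9  24.5] T [-6.17  4.03 -0.54] open 0.0553 down [-0.0051 -0.0061 -1.    ] q [ 0.65  0.45 -0.33  0.   -0.8  -0.82]
rim [np.float64(158.8994708994709), np.float64(175.4156626506024)] dx mm, relpitch*100 [ 0.28875933 -0.48286474]
```

Just at the stop (57.0, as the first time). Now press firmly both ways.

{"method": "apply_moves", "body": {"translation": [[0.04,0,-0.02],[0.04,0.01,-0.02],[0.02,0.01,-0.02],[0,0,0],[0,0,0]], "spin": [-0.1,0,0,0,0]}}

```text
time: 20.85
tool_pos: [0.5846, 0.2036, 0.0409]
eef_rot: [-1.284, -1.076, 1.098]
ft_force: [-20.6, -27.6, 37.4]
opening: 0.0547
```

```bash
python3 fin.py
```

```text
[71.02605576 57.00521209] F board [-15.8204274  -30.56328805] 37.41721305730669 lean board [-0.00748144 -0.01092613]
t 20.85 pos [0.5846 0.2036 0.0409] jawyaw 170.55 spin -0.05 trans [-0.067 -0.002 -0.033] F [-20.6 -27.6  37.4] T [-8.81  6.91 -0.74] open 0.0547 down [-0.0092 -0.0096 -0.9999] q [ 0.65  0.45 -0.33  0.   -0.8  -0.82]
rim [np.float64(159.1196172248804), np.float64(174.9305912596401)] dx mm, relpitch*100 [ 0.32610665 -0.86262015]
```

{"method": "apply_moves", "body": {"translation": [[0.03,0,0],[0.02,0,0],[0,0,0],[0,0,0],[0,0,0],[0,0,0]], "spin": [0,0,0,0,0,0]}}

```text
time: 21.5
tool_pos: [0.5845, 0.2037, 0.041]
eef_rot: [-1.285, -1.074, 1.1]
ft_force: [-20.8, -32.9, 40.2]
opening: 0.0553
```

```bash
python3 fin.py; python3 - <<'E'
from h import *
cv2.imwrite("pics/s8.png",cv2.resize(arm.grab_frame("scene")[150:300,310:460],None,fx=4,fy=4,interpolation=cv2.INTER_CUBIC));cv2.imwrite("pics/t8.png",arm.grab_frame("top"))
E
```

```text
[70.98523775 57.04102067] F board [-15.12628634 -35.89549273] 40.187394403830645 lean board [-0.0081394  -0.01283322]
t 21.5 pos [0.5845 0.2037 0.041 ] jawyaw 170.54 spin -0.06 trans [-0.068 -0.001 -0.034] F [-20.8 -32.9  40.2] T [-10.77   6.59  -0.68] open 0.0553 down [-0.0101 -0.0113 -0.9999] q [ 0.65  0.45 -0.33  0.   -0.81 -0.82]
rim [np.float64(159.14772727272728), np.float64(174.83862433862433)] dx mm, relpitch*100 [ 0.33582912 -0.92498062]
```

View pics/s8.png

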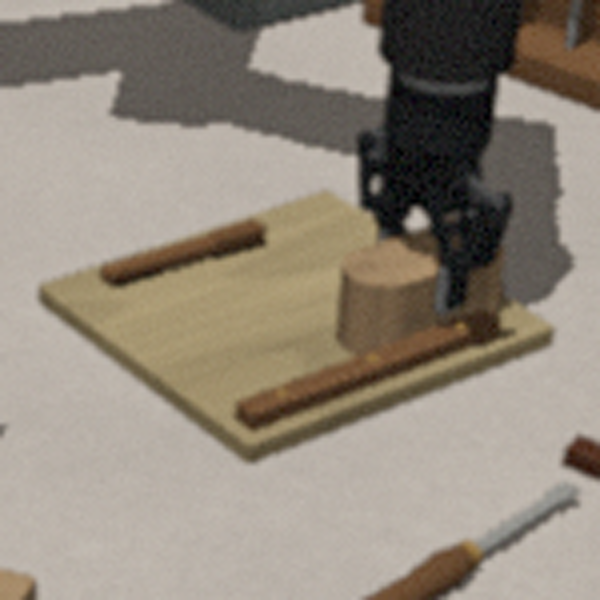

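View pics/t8.png

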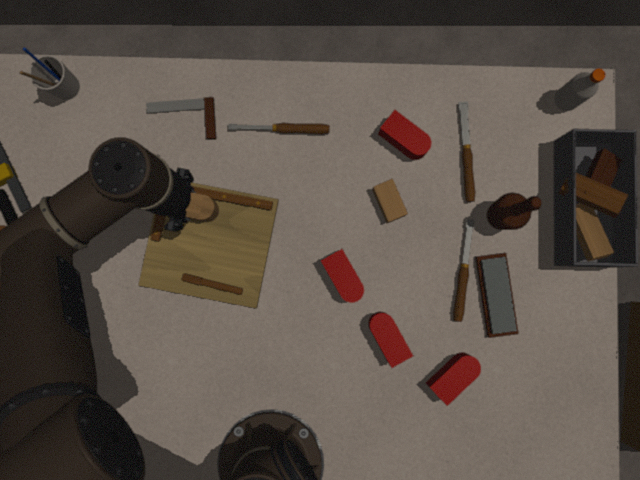

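The blank sits in the corner and the bystanders have not moved. A further 1.5 mm of push moved it under 0.1 mm. Handing in.

```bash
python3 -c "
from h import *
print(arm.finish_job())"
```

```text
the job is handed in; nothing more can be done
None
```

The blank is in the corner against both fences, still gripped and pressed, and I handed the job in at about 21.7 s of the allowed 64. I set it down about 80 mm short of the end stop, brought its side against the long fence and slid it along until I felt the stop.

**One repeat:** the first press tilted the tool about 0.7° and seemed to lift the blank's tail slightly. I slid back about 20 mm. When I eased off the fence, the blank came about 2 mm off the board. I then set it down again with a proper downforce, re-pressed the fence and slid to the stop a second time. It stopped at the same place.

**Last checks:**
- **Forces:** about 15 N toward the fence, 36 N toward the stop and 40 N down. Some of the push toward the stop goes into board friction.
- **Stop contact:** a last 1.5 mm of push moved the tool less than 0.1 mm.
- **Flatness:** the tool tip height, 41 mm, matches the blank lying flat on the board. The tool still leaned about 0.7° along the fence and 0.5° toward it. The wrist image suggests the blank itself pitched only about 0.2°; I did not measure its roll.
- **Squareness:** yaw was within about 0.1° of the board.
- **Position:** the stopping point was about 2 mm past my camera estimate along the fence and 1 mm short of it across. That is about the camera's calibration error.
- **Bystanders:** the tools, brush and offcut look unmoved in the last top picture.

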